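# Clear the sample stage and hold its reflector flap on the balance

## Robot

A 6-joint arm with a two-finger parallel gripper is mounted at the origin on the work surface. World frame = base frame: x ahead of the robot, y to its left, z up, the work surface at z = 0. Lengths are in mm, angles in rad, forces in N, time in s.
With the tool pointing down it reaches from about 300 to 875 mm from the base axis. Payload 6.4 kg.
Tool frame: the origin (TCP) lies midway between the tips of the shut fingers; the grasp point (between the pads) lies 19 mm behind it; z points along the fingers, y is the line along which they close (so a half turn about z gives the same grasp; the last joint's range is limited). The gripper opens to 88 mm and grips with 3 to 60 N. Pads are 18 mm wide; open, the fingers measure 123 mm over their backs; the gripper's body (75 mm by 187 mm) begins 45 mm behind the grasp point.
Start: joints at [0.912, 0.181, 1.607, -0, 1.354, -0.206], TCP at [251.545, 517.075, 238.714] pointing down, gripper open.
Joint ranges: [-2.99, 2.99], [-0.89, 2.07], [0.3, 2.58], [-1.14, 4.28], [0, 2.63], [-3.12, 3.12]. Speed limits (rad/s): [2.57, 2.57, 3.01, 3.14, 3.14, 3.14].

## Interface

Orientations are given as [roll, pitch, yaw] about the fixed x, y, z axes, in that order (R = Rz(yaw) Ry(pitch) Rx(roll)).
In Python, from rig import env, read_camera, ticket, look_for, trace gives the robot as it stands. The module is installed in compiled form; this text tells all that it offers.
- The arm moves only by the tool move_arm, never from a script. Its argument "targets" is one flat list of numbers, 4 for each row, row after row: the shift along the tool's x, y, z in m, then the turn about the tool's z in degrees. In form: [x, y, z, turn, x, y, z, turn, ...]. A call has exactly 5 rows; each row is the pose to reach, as a shift and turn from the pose commanded when the call began, along the tool's axes at that moment; what a row does not reach only later rows make up. A row lasts 1/8 s, in which the tool goes at most 62.5 mm and 10.7 degrees, less where a joint would pass 70% of its speed; a pose out of reach is approached as far as the arm can. A call with a gripper value outside its range is refused whole. "hand" is the finger opening in m, from 0 to 0.0881, set as the call begins (left out, the last holds). The fingers move at their own pace and stop on an object; "newtons" is the grip in N (left out, the last holds). Time passes only in rows, so rows that repeat a pose let the fingers close, or fill a call up. It gives the time, the measured TCP pose, the force and the opening at its end, in the units of the state.
- env.get_state(): the state, without advancing time (a new reading comes with each control period).
- read_camera(name): name is "scene" or "top" or "wrist"; returns a dict with "image" (400x640x3 uint8, red, green, blue), "z_map" (400x640 float32, mm along the optical axis (not along the pixel's ray), 0 where there is no reading), "camera_matrix" (3x3 intrinsics, pixels), "world_from_camera" (4x4, takes a point from camera to world coordinates); the wrist camera has in their place "mount" (4x4, takes a point from camera to tool coordinates, whose origin is the TCP and whose axes are the flange's). Camera axes: x right, y down, z forward; pixel columns grow to the right and rows downward; lengths in mm; the calibration is good to about 2 mm. A picture is of the moment at which its call begins: read the wrist's pose just before it.
- ticket.job_done(): hands the job in, once; it reports no verdict.
Trained networks look in the newest picture that a camera, given by its name, has taken for a name from the list of things; names that differ only in an ending like _2 or _b are one class to them, and where a whole thing is asked for, a point or a joint stands for the part that bears it (a point fixed in the world has none). Each returns a list of dicts, best first, with "p" (0 to 1); they miss things now and then, are a little off and sometimes report something else, mostly with a low value. They report only what shows in the picture. A call takes as long as a camera call. They do not tell look-alikes from the thing itself.
- look_for(label, camera): "centre" ([row, column] as shares, 0 to 1, of the picture: columns of its width, rows of its height, amid what is visible of it).
- trace(label, camera): "region" (400x640 bool, what is visible of it) and "centre" ([row, column] as shares, 0 to 1, of the picture: columns of its width, rows of its height, amid what is visible of it).
The state is a dict: "time": time; "qpos": joint angles; "dq": joint speeds; "joint_torque": joint torques, N m; "eef_pos": TCP position; "tcp_rot": TCP orientation; "force": force on the tool from outside, world axes, zero at the start; "ft_torque": the same for the moment, N m; "width": opening from 0.0 (shut) to 1.0 (fully open).
Only numpy, scipy, OpenCV 4.12 (cv2) and the standard library are available. Lean on these libraries where they do the work, as an engineer would, in place of code of your own. Each camera call takes 0.05 s, during which the arm holds its last target. There are 200 camera calls.

## Task

Get the sample stage ready for a photograph: pick up the yellow scraper block and with it wipe the three ore chips off the black plate into the stage's catch tray (do not touch the chips with the fingers), then stand the scraper back upright on the blue mat and let go of it. Then take the white reflector flap by its orange bar, swing it up from its resting place to its balance point, where it stands exactly upright, without letting it go over onto the plate, and keep holding it there with the fingers: the job finishes while you hold it, do not let go. Leave the flap at rest until the plate is clear, and leave the other things on the bench where they are.

Things in the scene. Friction and masses are not known exactly. Their poses are not given: they have to be found in the camera images.
- rig: sample stage, fixed to the bench. Origin: under the centre of its black plate, at bench height; z up, x along the plate towards the catch tray, y towards the flap. Plate 140 (x) x 120 (y) mm, no rim, top 30 mm above the bench. Tray (bare aluminium) joins the plate's +x edge: inside x = 70 to 145, y = -56 to 56 mm, floor at 4 mm, 4 mm walls level with the plate. Hinge posts 62 mm high at x = +-68, y = 85 mm
- tray (a point): centre of the catch tray's floor, 107.5 mm along the stage's x from its origin; axes as the stage's
- flap (a joint): flap's swing, rad: 0 = upright, its balance point (centre of mass straight above the hinge); negative = leaning away from the plate (to the stage's +y), positive = over the plate. Starts resting on its outer stop at -1.05; other stop +1.05. Nearly frictionless and nothing holds it up between: let go, it falls to one side. 0.35 kg, needs about 2 N at the bar
- flap_hinge (a point): middle of the flap's hinge axis, which runs along the stage's x, 85 mm along the stage's y from its origin and 50 mm above the bench; axes as the stage's
- flap_bar (a point): middle of the flap's orange grip bar: round, 12 mm thick, parallel to the hinge and 140 mm from it, free for 104 mm between two black side arms. The white pane (6 mm thick) begins 62 mm below the bar. At rest the bar is 120 mm above the bench and 121 mm outside the hinge; upright, 190 mm above the bench. Site turns with the flap: z from hinge to bar, x along the bar
- scraper: yellow scraper block with a black rubber foot, standing on the mat: 30 mm thick (its x), 110 mm long (its y), 60 mm high, 0.1 to 0.25 kg; origin under its centre
- mat: blue mat fixed to the bench, 100 (x) x 150 (y) mm, 3 mm thick; origin at its underside, in its centre. The scraper's place: stand it over the mat's centre (within 40 mm)
- chip1: brassy ore chip, about 16 x 14 mm and 12 mm high, 11 g; origin under its centre. Starts on the black plate, anywhere in the middle 92 mm of its width and from 20 mm before its centre to 56 mm beyond it (along the stage x), turned anyhow; the three lie apart
- chip2: another such chip
- chip3: another such chip
- beaker: bystander: glass beaker, 68 mm wide, 85 mm high
- dish: bystander: clear flat dish, 90 mm wide, 15 mm high
- slidebox: bystander: green slide box, 75 x 100 mm, 33 mm high
- stainjar: bystander: amber jar, 44 mm wide, 75 mm high
- dropper: bystander: small green bottle, 36 mm wide, 90 mm high
Mind the look-alikes: they are no part of the job. What is meant by the scraper is not pink, and is the larger of those in its own colour.

How it is judged:
By the outcome, as a careful person would: the job done as asked, in the order asked, and still so for the second after the job is handed in, while the arm keeps its last pose, push and grip.
It also fails if it takes over 67 s, if anything falls off the work surface, if the arm or the gripper's body presses on something with over 40 N, if the wrist force passes 120 N, or if a joint passes its speed limit or range.

## Working session

There is one attempt and no reset: what is moved stays moved. The work goes in short steps, Python scripts to look and compute and a tool call to move; the robot and the scene stay as the last step left them, time stands still between calls to the robot, and variables do not carry over. Pictures are saved under pics/ and viewed, on a budget of 10 in all, crops included, one or two more only if the job needs it, and the job is handed in when it is done.

Besides the shell and the picture viewer there is one more tool, called after "Call:" by a JSON object that holds its "fn" and its "kwargs", one argument or row to a line. move_arm: Moves the arm, as the interface text tells. Its arguments: {"type":"object","properties":{"targets":{"type":"array","items":{"type":"number"}},"hand":{"type":"number"},"newtons":{"type":"number"}},"required":["targets"]}

```bash
mkdir -p pics
cat > h.py <<'E'
from rig import env, read_camera, ticket, look_for, trace
import numpy as np, cv2
from scipy.spatial.transform import Rotation as R
def toolT():
    s=env.get_state(); T=np.eye(4); T[:3,:3]=R.from_euler('xyz',s['tcp_rot']).as_matrix(); T[:3,3]=s['eef_pos']; return T
def cam(n):
    T=toolT(); c=read_camera(n); M=c['world_from_camera'] if n!='wrist' else T@c['mount']; return c,np.array(M)
def cloud(c,M):
    K=c['camera_matrix']; z=c['z_map']; v,u=np.mgrid[:400,:640]
    P=np.stack([(u-K[0,2])/K[0,0]*z,(v-K[1,2])/K[1,1]*z,z],-1)
    W=P@M[:3,:3].T+M[:3,3]; W[z==0]=np.nan; return W
def save(c,n): cv2.imwrite('pics/'+n,c['image'][...,::-1])
E
python3 - <<'E'
from h import *
print(env.get_state())
for n in ['top','scene']:
    c,M=cam(n); save(c,n+'1.png'); W=cloud(c,M); np.save(n+'W.npy',W)
    for l in ['rig','flap','flap_bar','scraper','mat','chip1','tray','beaker','dish','slidebox','stainjar','dropper']:
        try:
            for d in trace(l,n)[:5]:
                r=np.array(d['region']); p=W[r]; print(n,l,round(d['p'],2),np.round(np.array(d['centre'])*[400,640]),np.round(np.nanmedian(p,0)),np.round(np.nanmax(p[:,2])),r.sum())
        except Exception as e: print(n,l,repr(e)[:80])
E
```

```text
{'time': 0.0, 'qpos': array([ 9.11721418e-01,  1.81545660e-01,  1.60797692e+00, -4.67070546e-06,
        1.35379612e+00, -2.06304931e-01]), 'dq': array([ 0.00040392, -0.0013847 , -0.00027167,  0.00110357,  0.00055236,
        0.00079295]), 'joint_torque': array([-1.30680244e-03, -4.33868122e+01, -3.41846251e+01,  7.02647329e-02,
        3.84738296e-02, -1.55629950e-04]), 'eef_pos': array([251.19875253, 516.64497666, 237.82256348]), 'tcp_rot': array([-3.13990228e+00, -3.49107914e-04,  2.68882339e+00]), 'force': array([-0.09810898, -0.6097777 , -0.50110311]), 'ft_torque': array([ 2.31152569e-03, -4.67229806e-05,  7.20851268e-02]), 'width': 0.9982806824207163}
top rig 0.61 [193. 330.] [546. -10.  29.] 128.0 4959
top flap 0.76 [187. 301.] [550.  82.  74.] 128.0 1523
top flap_bar 0.67 [186. 297.] [552.  82.  76.] 128.0 1514
top scraper 0.94 [155. 473.] [ 642. -419.   58.] 65.0 560
top scraper 0.93 [206. 460.] [ 500. -365.   61.] 67.0 644
top scraper 0.93 [257. 479.] [ 355. -413.   41.] 49.0 363
top scraper 0.56 [143. 424.] [ 673. -294.   48.] 88.0 582
top mat 0.56 [214. 458.] [ 474. -379.
[... 622 characters left out ...]
32
scene flap_bar 0.89 [216. 350.] [556.  87.  80.] 129.0 1188
scene flap_bar 0.68 [225. 473.] [506. 413.  51.] 94.0 315
scene scraper 0.86 [190. 198.] [ 514. -358.   57.] 68.0 612
scene scraper 0.61 [230. 159.] [ 659. -419.   52.] 65.0 826
scene scraper 0.53 [156. 199.] [ 364. -413.   34.] 50.0 329
scene mat 0.56 [202. 199.] [ 516. -365.    3.] 9.0 575
scene tray 0.88 [222. 314.] [565. -18.  29.] 129.0 4558
scene beaker 0.71 [235. 209.] [ 665. -287.   54.] 89.0 749
scene dish 0.89 [171. 268.] [ 365. -198.   14.] 22.0 543
scene slidebox 0.73 [253. 478.] [590. 426.  32.] 39.0 1182
scene stainjar 0.6 [202. 460.] [431. 387.  51.] 81.0 368
scene dropper 0.56 [222. 472.] [507. 411.  53.] 94.0 296
```

Run:
```python
import cv2
a=cv2.imread('pics/top1.png')[90:290,150:530]
cv2.imwrite('pics/top1c.png',cv2.resize(a,None,fx=2.1,fy=2.1,interpolation=cv2.INTER_CUBIC))
```

```text
(no output)
```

View pics/top1c.png

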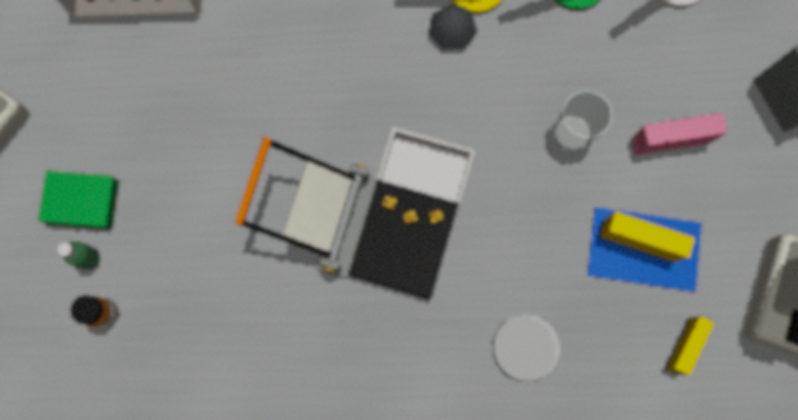

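Run:
```python
from h import *
for n in ['top','scene']:
    im=cv2.imread(f'pics/{n}1.png'); W=np.load(n+'W.npy'); hsv=cv2.cvtColor(im,cv2.COLOR_BGR2HSV).astype(int); H,S,V=hsv[...,0],hsv[...,1],hsv[...,2]; X,Y,Z=W[...,0],W[...,1],W[...,2]
    near=(np.hypot(X-560,Y+0)<260)
    ms={'scr':(abs(H-27)<6)&(S>150)&(Z>52)&(Z<72)&(np.hypot(X-500,Y+365)<110),
     'mat':(((abs(H-110)<12)&(S>120)&(Z<15)))&(np.hypot(X-490,Y+365)<140),
     'plate':near&(V<70)&(abs(Z-30)<6)&(Y<70),
     'rigtop':near&(abs(Z-30)<6)&(Y<60),
     'bar':near&(abs(H-12)<8)&(S>150)&(Z>100),
     'chips':near&(abs(H-20)<10)&(S>90)&(Z>33)&(Z<50)}
    for k,m in ms.items():
        p=W[m]; p=p[~np.isnan(p).any(1)]
        if len(p)<4: print(n,k,len(p));continue
        r=cv2.minAreaRect(p[:,:2].astype(np.float32)); print(n,k,len(p),np.round(np.median(p,0),1),'rect',np.round(r[0],1),np.round(r[1],1),round(r[2],1))
        if k in('bar','scr'):
            d=np.linalg.svd(p[:,:2]-p[:,:2].mean(0),full_matrices=False)[2][0]; print('   dir',np.degrees(np.arctan2(d[1],d[0])),p.mean(0),np.ptp((p[:,:2]-p[:,:2].mean(0))@d))
        if k=='chips':
            nb,lab,st,ce=cv2.connectedComponentsWithStats(m.astype(np.uint8))
            for i in range(1,nb): print('   ',st[i,4],np.round(np.nanmean(W[lab==i],0),1))
```

```text
top scr 413 [ 501.8 -364.7   62. ] rect [ 503.  -365.5] [105.3  29.2] 69.0
   dir 69.38267310334815 [ 502.14490547 -364.67001457   61.73722402] 105.22936456445069
top mat 982 [ 472.9 -371.1    2.3] rect [ 493.1 -375.9] [148.   98.5] 80.2
top plate 1684 [503.5 -36.2  28.8] rect [513.  -28.8] [134.3 137.6] 72.1
top rigtop 2007 [511.8 -40.2  28.8] rect [551.5 -43.2] [137.8 220.1] 72.2
top bar 147 [575.8 157.4 123.3] rect [574.4 157. ] [ 10.8 115.9] 73.0
   dir 162.13668322336292 [575.59183808 156.84455926 123.4295825 ] 115.7980895020691
top chips 83 [541.3 -47.7  38.9] rect [527.   -1.4] [ 60.4 179.6] 23.7
    28 [559.7 -20.5  38.4]
    25 [538.3 -48.9  38.7]
    28 [538.5 -84.9  38.7]
    1 [469.5  71.4  49.3]
    1 [464.4  66.2  43.2]
scene scr 342 [ 509.  -363.7   61.9] rect [ 506.1 -366.1] [112.2  29.1] 69.3
   dir -110.88626670992642 [ 508.57244811 -363.884033     61.57974121] 112.23913101635026
scene mat 674 [ 516.8 -367.8    2.9] rect [ 493.6 -377.5] [155.3 100.6] 79.2
scene plate 1594 [513.9 -35.4  29.6] rect [520.2 -21.4] [158.6 145.1] 72.3
scene rigtop 1861 [523.  -38.   29.6] rect [554.9 -32.4] [158.3 221.2] 72.5
scene bar 163 [580.1 157.2 124.5] rect [576.3 156.8] [ 12.6 120.7] 72.7
   dir -17.726211145441376 [578.94465133 157.15073093 124.31401248] 120.72553451445614
scene chips 102 [546.3 -43.5  39.3] rect [564.1 -26.2] [138.3  36.9] 59.0
    31 [541.1 -81.9  38.4]
    29 [541.8 -46.   39.4]
    1 [544.4 -94.7  33.1]
    32 [563.6 -18.6  39.1]
    1 [603.8  11.   47.2]
    8 [609.4  18.8  43.6]
```

Candidates for the scraper, as full top-image (col, row):
- Large yellow block on the blue mat, (460, 206).
- Small yellow block, (479, 257).
- Pink block, (473, 155).

I choose the large yellow one. The plate is at (338, 203), with three chips near its tray edge, and the orange bar is at (270, 176). I'll move over the scraper and check it with the wrist camera.

Call:
{"fn": "move_arm", "kwargs": {
  "targets": [-0.041, -0.0456, 0, 0, -0.082, -0.0911, 0, 0, -0.123, -0.1367, 0, 0, -0.164, -0.1822, 0, 0, -0.2046, -0.2278, 0, 0]
}}

```text
time: 1.92
eef_pos: [336.1, 221.0, 239.0]
tcp_rot: [3.141, 0.001, 2.689]
force: [0.0, -0.8, -0.5]
width: 1.002
```

Call:
{"fn": "move_arm", "kwargs": {
  "targets": [-0.041, -0.0456, 0, 0, -0.082, -0.0911, 0, 0, -0.123, -0.1367, 0, 0, -0.164, -0.1822, 0, 0, -0.2046, -0.2278, 0, 0]
}}

```text
time: 2.55
eef_pos: [420.5, -73.8, 239.2]
tcp_rot: [3.141, 0.001, 2.688]
force: [0.6, -0.4, -0.2]
width: 0.999
```

Call:
{"fn": "move_arm", "kwargs": {
  "targets": [-0.041, -0.0456, 0, 10, -0.082, -0.0911, 0, 20, -0.123, -0.1367, 0, 30, -0.164, -0.1822, 0, 40, -0.2046, -0.2278, 0, 50]
}}

```text
time: 3.18
eef_pos: [504.9, -368.1, 238.7]
tcp_rot: [3.141, 0.0, 1.81]
force: [0.8, 0.4, 1.2]
width: 0.998
```

Call:
{"fn": "move_arm", "kwargs": {
  "targets": [0, 0, 0, 10, 0, 0, 0, 20, 0, 0, 0, 30, 0, 0, 0, 34.8, 0, 0, 0, 34.8]
}}

```text
time: 3.8
eef_pos: [504.5, -366.0, 238.6]
tcp_rot: [-3.141, -0.0, 1.21]
force: [0.6, -0.5, -0.2]
width: 1.001
```

```bash
cat >> h.py <<'E'
def go(x,y,z,yawdeg):
    T=toolT(); d=np.array([x,y,z])-T[:3,3]; t=T[:3,:3].T@d
    yaw=np.degrees(env.get_state()['tcp_rot'][2]); turn=(yaw-yawdeg+90)%180-90
    print('shift m',np.round(t/1000,4),'turn',round(turn,2),'dist',np.linalg.norm(d).round(1))
E
python3 - <<'E'
from h import *
c,M=cam('wrist'); save(c,'w1.png'); W=cloud(c,M); print(c['mount'])
im=c['image'][...,::-1]; hsv=cv2.cvtColor(np.ascontiguousarray(im),cv2.COLOR_BGR2HSV).astype(int); H,S,V=hsv[...,0],hsv[...,1],hsv[...,2]; X,Y,Z=W[...,0],W[...,1],W[...,2]
for k,m in {'scr':(abs(H-27)<6)&(S>150)&(Z>56)&(Z<72),'mat':(abs(H-110)<12)&(S>120)&(Z<15)}.items():
    p=W[m]; r=cv2.minAreaRect(p[:,:2].astype(np.float32)); print(k,len(p),np.median(p,0).round(1),r)
E
```

```text
[[-4.57983892e-04 -9.66104400e-01 -2.58151271e-01  6.55651169e+01]
 [ 9.99999862e-01 -3.75557710e-04 -3.68605093e-04 -2.54158319e-01]
 [ 2.59160302e-04 -2.58151404e-01  9.66104438e-01 -1.45923875e+02]
 [ 0.00000000e+00  0.00000000e+00  0.00000000e+00  1.00000000e+00]]
scr 359 [ 509.6 -370.6   62.8] ((505.0757141113281, -365.2835998535156), (102.50689697265625, 27.98233413696289), 69.2284164428711)
mat 6452 [ 483.5 -370.3    3.1] ((492.5988464355469, -377.1624755859375), (149.2613067626953, 99.43925476074219), 79.91925048828125)
```

View pics/w1.png

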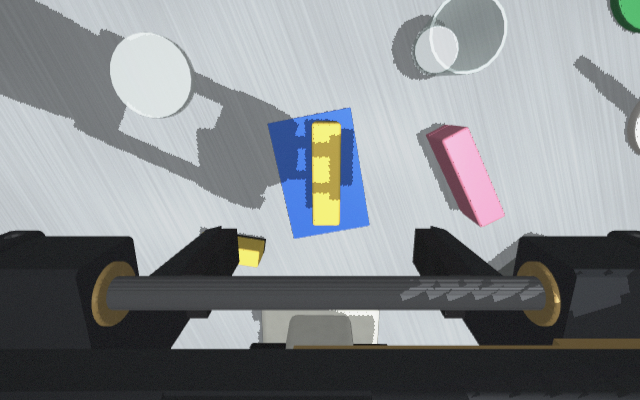

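The big yellow block at (326, 173) sits under the gripper on the blue mat, with the pink block at (465, 175) and the small yellow one at (250, 250) clear of it. Descending to grasp.

Call:
{"fn": "move_arm", "kwargs": {
  "targets": [0, 0, 0.055, 0, 0, 0, 0.11, 0, 0, 0, 0.16, 0, 0, 0, 0.195, 0, 0, 0, 0.209, 0]
}}

```text
time: 4.47
eef_pos: [503.4, -364.8, 27.3]
tcp_rot: [-3.138, -0.002, 1.21]
force: [0.5, 0.4, -0.8]
width: 0.999
```

Call:
{"fn": "move_arm", "kwargs": {
  "targets": [0, 0, 0, 0, 0, 0, 0, 0, 0, 0, 0, 0, 0, 0, 0, 0, 0, 0, 0, 0],
  "hand": 0.0,
  "newtons": 35
}}

```text
time: 5.1
eef_pos: [504.7, -366.2, 30.2]
tcp_rot: [3.141, 0.0, 1.209]
force: [0.0, 0.2, 0.1]
width: 0.456
```

Call:
{"fn": "move_arm", "kwargs": {
  "targets": [0, 0, -0.02, 0, 0, 0, -0.06, 0, 0, 0, -0.1, 0, 0, 0, -0.12, 0, 0, 0, -0.12, 0]
}}

```text
time: 5.72
eef_pos: [505.3, -366.7, 151.7]
tcp_rot: [3.138, 0.002, 1.209]
force: [0.1, 0.1, -1.8]
width: 0.333
```

Call:
{"fn": "move_arm", "kwargs": {
  "targets": [0.056, -0.022, 0, 0, 0.115, -0.046, 0, -1, 0.172, -0.069, 0, -2, 0.229, -0.0915, 0, -2.9, 0.28, -0.112, 0, -2.9]
}}

```text
time: 6.35
eef_pos: [497.3, -61.9, 147.8]
tcp_rot: [-3.138, -0.0, 1.26]
force: [0.8, 0.7, -1.5]
width: 0.337
```

Call:
{"fn": "move_arm", "kwargs": {
  "targets": [0.02, -0.0086, 0, 0, 0.0288, -0.011, 0, 0, 0.0288, -0.011, 0, 0, 0.0288, -0.011, 0, 0, 0.0288, -0.011, 0, 0]
}}

```text
time: 6.98
eef_pos: [497.4, -34.7, 149.6]
tcp_rot: [-3.141, 0.0, 1.258]
force: [0.3, -0.3, -0.4]
width: 0.335
```

```bash
python3 - <<'E'
from h import *
print(env.get_state()['eef_pos'],env.get_state()['tcp_rot'],env.get_state()['width'])
for n in ['wrist','scene','top']:
    c,M=cam(n); save(c,n+'2.png'); W=cloud(c,M); np.save(n+'W2.npy',W)
    im=np.ascontiguousarray(c['image'][...,::-1]); hsv=cv2.cvtColor(im,cv2.COLOR_BGR2HSV).astype(int); H,S,V=hsv[...,0],hsv[...,1],hsv[...,2]; X,Y,Z=W[...,0],W[...,1],W[...,2]
    nr=np.hypot(X-500,Y+35)<140
    for k,m in {'scr':(abs(H-27)<6)&(S>150)&(Z>100)&nr,'chips':nr&(abs(H-20)<10)&(S>90)&(Z>33)&(Z<50),'plate':(V<60)&(abs(Z-29)<4)&nr,'wall':(S<60)&(V>90)&(abs(Z-29)<5)&(np.hypot(X-515,Y+40)<170)}.items():
        p=W[m]
        if len(p)<5: continue
        r=cv2.minAreaRect(p[:,:2].astype(np.float32)); print(n,k,len(p),p.mean(0).round(1),'z',np.percentile(p[:,2],[1,50,99]).round(1),np.round(r[0],1),np.round(r[1],1),round(r[2],1))
        if k=='chips':
            nb,lab,st,ce=cv2.connectedComponentsWithStats(m.astype(np.uint8))
            for i in range(1,nb):
                if st[i,4]>8: print('   ',st[i,4],np.round(np.nanmean(W[lab==i],0),1))
E
python3 -c "
import cv2,numpy as np
a=cv2.imread('pics/wrist2.png');b=cv2.imread('pics/scene2.png')[120:290,210:450]
cv2.imwrite('pics/m2.png',np.vstack([cv2.resize(a,(480,300)),cv2.resize(b,(424,300)).repeat(1,1) if 0 else cv2.copyMakeBorder(cv2.resize(b,(424,300)),0,0,0,56,0)]))"
```

```text
[497.36681686 -34.66336779 149.56298935] [-3.14144757e+00  1.27712610e-04  1.25788621e+00] 0.33476559987257754
wrist scr 3522 [499.2 -22.7 163. ] z [135.  163.8 165.3] [497.6 -32.3] [99.9 29.6] 72.1
wrist chips 947 [547.  -46.8  39.8] z [33.6 40.1 43.9] [544.1 -50.3] [83.5 29.3] 73.8
    356 [559.8 -19.4  39.8]
    320 [539.1 -47.1  39.9]
    271 [539.5 -82.4  39.7]
wrist plate 11007 [523.  -25.5  30. ] z [28.4 30.  31.6] [514.2 -30.2] [118.9 152.2] 63.6
wrist wall 1298 [641.2 -55.   29.6] z [24.4 29.8 31.6] [559.1 -45.8] [132.3 217.2] 63.5
scene scr 408 [516.8  -8.7 152.1] z [111.8 155.2 249.4] [529.  -25.8] [63.  98.1] 56.7
scene chips 99 [555.1 -41.4  39.7] z [33.3 39.9 49.2] [565.6 -27.6] [133.8  53.3] 69.1
    27 [542.6 -82.1  39.6]
    27 [541.7 -46.5  39.6]
    35 [562.6 -18.8  38.7]
scene plate 1319 [519.9 -35.2  29.5] z [25.5 29.6 32.8] [513.6 -36.6] [120.7 142.8] 72.3
scene wall 194 [632.5 -74.8  29. ] z [24.1 29.2 33.5] [612.4 -51. ] [159.  102.9] 73.7
top scr 165 [482.4 -48.6 198.3] z [120.4 163.  454.6] [474.5 -28.3] [104.8  74.1] 73.0
top plate 322 [468.3 -32.3  28.8] z [25.4 28.8 32. ] [493.4 -33.5] [119.2 102.8] 71.9
```

View pics/m2.png

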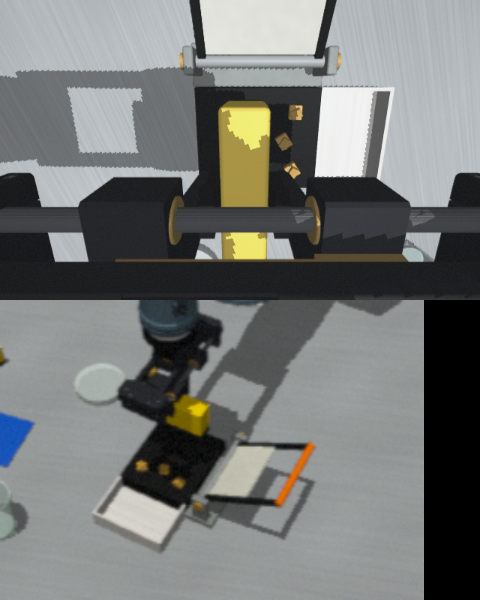

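The wrist view shows the block held at (245, 160) and the chips at (295, 112), (284, 141) and (292, 170), ahead of it on the plate. The fingers finished closing during the lift, so the grip is only on the top ~14 mm. I'll set the block down on the clear rear of the plate and regrip lower.

Call:
{"fn": "move_arm", "kwargs": {
  "targets": [0, 0, 0.03, 0, 0, 0, 0.055, 0, 0, 0, 0.066, 0, 0, 0, 0.071, 0, 0, 0, 0.072, 0]
}}

```text
time: 7.75
eef_pos: [497.7, -33.9, 78.1]
tcp_rot: [3.141, -0.0, 1.259]
force: [0.0, -0.6, -0.7]
width: 0.336
```

Call:
{"fn": "move_arm", "kwargs": {
  "targets": [0, 0, 0.001, 0, 0, 0, 0.002, 0, 0, 0, 0.002, 0, 0, 0, 0.002, 0, 0, 0, 0.002, 0]
}}

```text
time: 8.38
eef_pos: [497.5, -33.7, 75.9]
tcp_rot: [3.141, -0.0, 1.259]
force: [0.3, -0.2, -1.4]
width: 0.335
```

Call:
{"fn": "move_arm", "kwargs": {
  "targets": [0, 0, 0.001, 0, 0, 0, 0.002, 0, 0, 0, 0.002, 0, 0, 0, 0.002, 0, 0, 0, 0.002, 0]
}}

```text
time: 9.0
eef_pos: [498.0, -34.0, 75.5]
tcp_rot: [3.14, 0.0, 1.26]
force: [-4.3, 1.6, 13.7]
width: 0.335
```

Call:
{"fn": "move_arm", "kwargs": {
  "targets": [0, 0, -0.001, 0, 0, 0, -0.001, 0, 0, 0, -0.001, 0, 0, 0, -0.001, 0, 0, 0, -0.001, 0],
  "hand": 0.05
}}

```text
time: 9.62
eef_pos: [497.2, -33.7, 74.6]
tcp_rot: [-3.141, 0.0, 1.259]
force: [-0.8, 1.1, 1.1]
width: 0.566
```

Call:
{"fn": "move_arm", "kwargs": {
  "targets": [0, 0, 0.006, 0, 0, 0, 0.012, 0, 0, 0, 0.017, 0, 0, 0, 0.017, 0, 0, 0, 0.017, 0]
}}

```text
time: 10.25
eef_pos: [497.3, -33.7, 57.7]
tcp_rot: [-3.142, 0.0, 1.259]
force: [-0.0, -0.5, -0.6]
width: 0.565
```

Call:
{"fn": "move_arm", "kwargs": {
  "targets": [0, 0, 0, 0, 0, 0, 0, 0, 0, 0, 0, 0, 0, 0, 0, 0, 0, 0, 0, 0],
  "hand": 0.0,
  "newtons": 35
}}

```text
time: 10.88
eef_pos: [497.6, -33.8, 57.9]
tcp_rot: [3.141, -0.0, 1.259]
force: [0.3, 0.3, 1.4]
width: 0.338
```

Run:
```python
from h import *
s=env.get_state();print(s['eef_pos'],s['tcp_rot'],s['width'],s['force'])
c,M=cam('wrist'); save(c,'w3.png'); W=cloud(c,M)
im=np.ascontiguousarray(c['image'][...,::-1]); hsv=cv2.cvtColor(im,cv2.COLOR_BGR2HSV).astype(int); H,S,V=hsv[...,0],hsv[...,1],hsv[...,2]; X,Y,Z=W[...,0],W[...,1],W[...,2]
m=(abs(H-27)<6)&(S>150)&(Z>80)&(Z<100)
p=W[m];print(p.mean(0),np.percentile(p[:,2],[1,50,99]),cv2.minAreaRect(p[:,:2].astype(np.float32)))
e=np.radians(-17.8);ex=np.array([np.cos(e),np.sin(e)]);ey=np.array([-ex[1],ex[0]]);O=np.array([513.3,-37.8])
q=p[:,:2]-O; print('rig x',np.percentile(q@ex,[1,99]),'y',np.percentile(q@ey,[1,99]))
m=(abs(H-20)<10)&(S>90)&(Z>33)&(Z<50)&(np.hypot(X-530,Y+40)<100)
nb,lab,st,ce=cv2.connectedComponentsWithStats(m.astype(np.uint8))
for i in range(1,nb):
    if st[i,4]>20: w=W[lab==i][:,:2]-O; print('chip',st[i,4],w.mean(0)@ex,w.mean(0)@ey,(w@ey).min(),(w@ey).max())
```

```text
[497.57534745 -33.75744189  57.93268961] [ 3.14096088e+00 -1.51540843e-05  1.25938450e+00] 0.337948349095259 [0.29287603 0.27166008 1.4358018 ]
[499.48443929 -21.9785343   89.76787457] [86.33418303 89.91561135 91.33144861] ((500.0574035644531, -24.2103271484375), (84.6327133178711, 29.69658088684082), 72.12316131591797)
rig x [-30.91422873  -2.23029263] y [-30.32179462  51.06768382]
chip 99 -16.143112329653857 50.92973507738271 50.557105364781215 51.084909907232365
chip 849 38.24990812776598 32.01070939708444 23.302357002639912 39.42603525198999
chip 679 26.66566854624696 0.04548249413781509 -11.916586774144433 8.294519510773119
```

Call:
{"fn": "move_arm", "kwargs": {
  "targets": [0, 0.0, -0.001, 0, 0, 0.01, -0.001, 0, 0, 0.021, -0.001, 0, 0, 0.033, -0.001, 0, 0, 0.045, -0.001, 0]
}}

```text
time: 11.55
eef_pos: [541.0, -47.8, 58.6]
tcp_rot: [-3.141, -0.0, 1.259]
force: [-0.4, 0.9, -1.3]
width: 0.335
```

Call:
{"fn": "move_arm", "kwargs": {
  "targets": [0, 0.011, 0, 0, 0, 0.022, 0, 0, 0, 0.033, 0, 0, 0, 0.044, 0, 0, 0, 0.05, 0, 0]
}}

```text
time: 12.18
eef_pos: [588.5, -63.1, 58.8]
tcp_rot: [3.141, 0.0, 1.259]
force: [-0.3, 0.1, -1.8]
width: 0.337
```

Run:
```python
from h import *
s=env.get_state();print(s['eef_pos'],s['tcp_rot'],s['width'],s['force'])
c,M=cam('wrist'); save(c,'w4.png')
```

```text
[588.51883207 -63.11203478  58.76832483] [3.14121901e+00 5.30382857e-06 1.25929557e+00] 0.3374957488826546 [-0.28585344  0.06792696 -1.76687983]
```

View pics/w4.png

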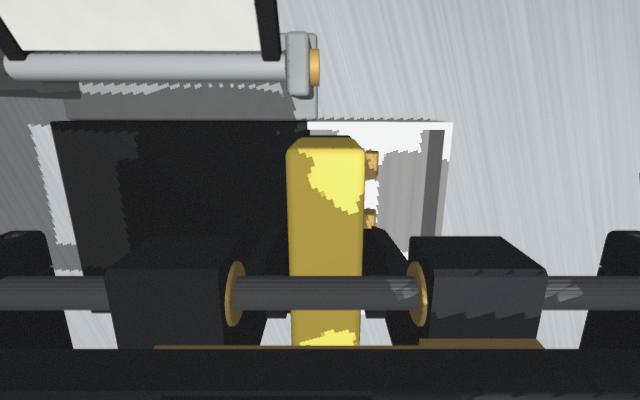

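Two chips show in the tray beyond the scraper at (370, 165) and (370, 218), and the plate behind it looks bare. I'll lift, then check all three while carrying the scraper back.

Call:
{"fn": "move_arm", "kwargs": {
  "targets": [0, 0, -0.025, 0, 0, 0, -0.06, 0, 0, 0, -0.095, 0, 0, 0, -0.1, 0, 0, 0, -0.1, 0]
}}

```text
time: 12.85
eef_pos: [587.3, -62.7, 158.0]
tcp_rot: [-3.141, 0.0, 1.259]
force: [-0.1, 0.6, -2.0]
width: 0.34
```

Call:
{"fn": "move_arm", "kwargs": {
  "targets": [-0.056, 0.002, 0, 0, -0.112, 0.004, 0, 0, -0.168, 0.006, 0, 0, -0.224, 0.008, 0, 0, -0.28, 0.01, 0, 0]
}}

```text
time: 13.48
eef_pos: [509.8, -333.1, 156.1]
tcp_rot: [-3.138, -0.002, 1.259]
force: [1.0, 0.1, -1.8]
width: 0.337
```

Call:
{"fn": "move_arm", "kwargs": {
  "targets": [-0.03, 0, 0.01, 0, -0.04, 0, 0.05, 0, -0.04, 0, 0.09, 0, -0.04, 0, 0.11, 0, -0.04, 0, 0.115, 0]
}}

```text
time: 14.1
eef_pos: [498.1, -369.1, 41.3]
tcp_rot: [-3.138, -0.002, 1.26]
force: [0.0, 0.1, -1.1]
width: 0.336
```

```bash
python3 - <<'E'
from h import *
s=env.get_state();print(s['eef_pos'],s['tcp_rot'],s['width'],s['force'])
e=np.radians(-17.8);ex=np.array([np.cos(e),np.sin(e)]);ey=np.array([-ex[1],ex[0]]);O=np.array([513.3,-37.8])
for n in ['top','scene']:
    c,M=cam(n); save(c,n+'5.png'); W=cloud(c,M)
    im=np.ascontiguousarray(c['image'][...,::-1]); hsv=cv2.cvtColor(im,cv2.COLOR_BGR2HSV).astype(int); H,S,V=hsv[...,0],hsv[...,1],hsv[...,2]
    q=W[...,:2]-O; x,y=q@ex,q@ey
    m=(abs(H-20)<10)&(S>90)&(abs(x)<155)&(abs(y)<62)
    nb,lab,st,ce=cv2.connectedComponentsWithStats(m.astype(np.uint8))
    for i in range(1,nb):
        if st[i,4]>3: k=lab==i; print(n,'chip',st[i,4],x[k].mean(),y[k].mean(),np.median(W[k][:,2]))
E
python3 -c "
import cv2,numpy as np
a=cv2.imread('pics/top5.png')[120:270,250:500];cv2.imwrite('pics/m5.png',cv2.resize(a,None,fx=3,fy=3))"
```

```text
[ 498.13098901 -369.09860853   41.29477014] [-3.13789424e+00 -2.09108090e-03  1.25962016e+00] 0.33589335124245034 [ 0.03648274  0.10435635 -1.11083642]
top chip 13 106.18774865307006 32.06763093031688 16.76601969458875
top chip 13 105.29379940532246 -6.109510754779273 16.252132726439868
top chip 14 105.30266543242283 -39.93443225727906 16.551462616335357
scene chip 26 108.89632592777313 -39.63552640999608 16.60124291916395
scene chip 25 109.15636813694975 -5.18759748134494 17.20496296594365
scene chip 24 109.19430947409899 32.54698476445193 17.69493862422405
```

View pics/m5.png

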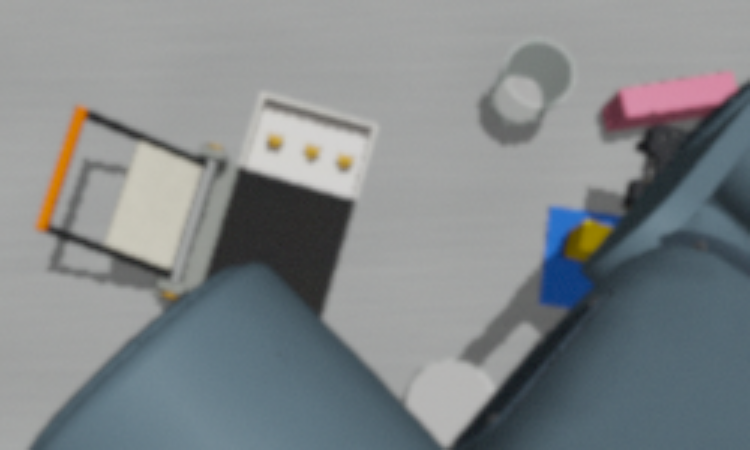

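All three chips are in the tray at (275, 142), (312, 153) and (345, 161), and the plate is clear. Setting the scraper down.

Call:
{"fn": "move_arm", "kwargs": {
  "targets": [0, 0, 0.004, 0, 0, 0, 0.008, 0, 0, 0, 0.01, 0, 0, 0, 0.011, 0, 0, 0, 0.011, 0]
}}

```text
time: 14.82
eef_pos: [499.2, -370.5, 32.7]
tcp_rot: [-3.142, -0.0, 1.259]
force: [0.1, -0.8, -1.6]
width: 0.338
```

Call:
{"fn": "move_arm", "kwargs": {
  "targets": [0, 0, 0.0007, 0, 0, 0, 0.0015, 0, 0, 0, 0.002, 0, 0, 0, 0.0023, 0, 0, 0, 0.0023, 0]
}}

```text
time: 15.45
eef_pos: [499.2, -370.5, 30.9]
tcp_rot: [3.142, 0.0, 1.259]
force: [-1.9, 1.0, 6.1]
width: 0.338
```

Call:
{"fn": "move_arm", "kwargs": {
  "targets": [0, 0, 0, 0, 0, 0, 0, 0, 0, 0, 0, 0, 0, 0, 0, 0, 0, 0, 0, 0],
  "hand": 0.055
}}

```text
time: 16.08
eef_pos: [499.2, -370.5, 30.4]
tcp_rot: [3.142, -0.0, 1.259]
force: [-0.3, -0.8, 0.4]
width: 0.624
```

Call:
{"fn": "move_arm", "kwargs": {
  "targets": [0, 0, -0.015, 0, 0, 0, -0.06, 0, 0, 0, -0.12, 0, 0, 0, -0.18, 0, 0, 0, -0.21, 0]
}}

```text
time: 16.7
eef_pos: [500.3, -371.6, 246.3]
tcp_rot: [3.135, 0.004, 1.259]
force: [0.2, -0.4, 0.1]
width: 0.625
```

Run:
```python
from h import *
s=env.get_state();print(s['eef_pos'],s['tcp_rot'],s['width'],s['force'])
c,M=cam('wrist'); save(c,'w6.png'); W=cloud(c,M)
im=np.ascontiguousarray(c['image'][...,::-1]); hsv=cv2.cvtColor(im,cv2.COLOR_BGR2HSV).astype(int); H,S=hsv[...,0],hsv[...,1]; Z=W[...,2]
m=(abs(H-27)<6)&(S>150)&(Z>55)&(Z<75)&(np.hypot(W[...,0]-500,W[...,1]+370)<90); p=W[m]; print(np.percentile(p[:,2],[1,50,99]),cv2.minAreaRect(p[:,:2].astype(np.float32)))
# flap target
e=np.radians(-17.8);ey=np.array([-np.sin(e),np.cos(e)]);b=np.array([576,157.])
for z in (240,): go(b[0],b[1],z,162.2)
```

```text
[ 500.3266517  -371.56793973  246.34904978] [3.1352829  0.00355597 1.25947288] 0.6246661581439176 [ 0.21667232 -0.38131659  0.05890812]
[61.21609662 63.00336885 64.76981436] ((502.82989501953125, -357.9678649902344), (76.93757629394531, 27.16969871520996), 72.61278533935547)
shift m [ 0.527  -0.0911  0.0057] turn 89.97 dist 534.8
```

The scraper stands upright on the mat (top at 63 mm, centred within 40 mm). Moving to the bar.

Call:
{"fn": "move_arm", "kwargs": {
  "targets": [0.056, -0.0097, 0, 0, 0.115, -0.02, 0, 0, 0.173, -0.03, 0, 0, 0.23, -0.04, 0, 0, 0.288, -0.05, 0, 0]
}}

```text
time: 17.38
eef_pos: [539.7, -79.2, 240.9]
tcp_rot: [3.141, 0.0, 1.259]
force: [0.0, -0.3, 0.8]
width: 0.628
```

Call:
{"fn": "move_arm", "kwargs": {
  "targets": [0.058, -0.01, 0, -10, 0.116, -0.02, 0, -20, 0.174, -0.03, 0, -30, 0.225, -0.039, 0, -40, 0.239, -0.0411, 0, -50]
}}

```text
time: 18.0
eef_pos: [573.5, 162.3, 240.7]
tcp_rot: [3.141, -0.0, 2.141]
force: [-0.8, -0.7, -0.2]
width: 0.626
```

Call:
{"fn": "move_arm", "kwargs": {
  "targets": [0, 0, 0, -10, 0, 0, 0, -20, 0, 0, 0, -30, 0, 0, 0, -40, 0, 0, 0, -40]
}}

```text
time: 18.62
eef_pos: [573.8, 159.1, 240.6]
tcp_rot: [3.142, 0.0, 2.829]
force: [0.3, -0.5, -0.1]
width: 0.627
```

Run:
```python
from h import *
s=env.get_state();print(s['eef_pos'],s['tcp_rot'],s['width'],s['force'])
c,M=cam('wrist'); save(c,'w7.png'); W=cloud(c,M)
im=np.ascontiguousarray(c['image'][...,::-1]); hsv=cv2.cvtColor(im,cv2.COLOR_BGR2HSV).astype(int); H,S=hsv[...,0],hsv[...,1]; Z=W[...,2]
m=(abs(H-12)<8)&(S>150)&(Z>100)&(Z<140); p=W[m]; print(len(p),p.mean(0),np.percentile(p[:,2],[1,50,99]),cv2.minAreaRect(p[:,:2].astype(np.float32)))
d=np.linalg.svd(p[:,:2]-p[:,:2].mean(0),full_matrices=False)[2][0];print(np.degrees(np.arctan2(d[1],d[0])))
e=np.radians(-17.8);ey=np.array([-np.sin(e),np.cos(e)]); print('bar ey coordinate',np.median(p[:,:2]@ey), 'tcp',s['eef_pos'][:2]@ey)
```

```text
[573.78308148 159.12045483 240.60291046] [3.14155620e+00 7.96524253e-05 2.82862571e+00] 0.627174105810982 [ 0.26665881 -0.49871891 -0.06203983]
1302 [563.05964931 161.41045235 124.22449107] [120.90399115 124.40122291 126.6601327 ] ((574.5189208984375, 157.57757568359375), (10.894339561462402, 118.11701202392578), 72.20297241210938)
-17.925760271258692
bar ey coordinate 326.06387286870233 tcp 326.90605611009767
```

View pics/w7.png

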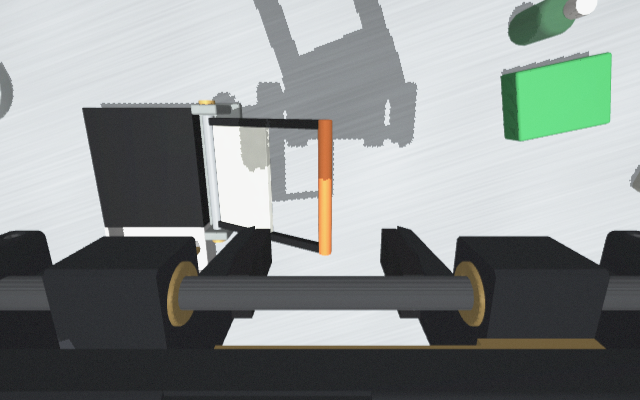

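The orange bar runs from (325, 122) to (325, 252), centred between the open fingers. Descending and gripping it.

Call:
{"fn": "move_arm", "kwargs": {
  "targets": [0, -0.001, 0.04, 0, 0, -0.001, 0.08, 0, 0, -0.001, 0.115, 0, 0, -0.001, 0.135, 0, 0, -0.001, 0.1395, 0],
  "hand": 0.042
}}

```text
time: 19.3
eef_pos: [573.0, 158.1, 99.9]
tcp_rot: [-3.141, -0.002, 2.829]
force: [-0.5, 0.2, 0.2]
width: 0.477
```

Call:
{"fn": "move_arm", "kwargs": {
  "targets": [0, 0, 0, 0, 0, 0, 0, 0, 0, 0, 0, 0, 0, 0, 0, 0, 0, 0, 0, 0],
  "hand": 0.0,
  "newtons": 12
}}

```text
time: 19.92
eef_pos: [574.3, 158.1, 101.9]
tcp_rot: [3.141, 0.001, 2.83]
force: [-0.4, -1.3, 5.3]
width: 0.124
```

Call:
{"fn": "move_arm", "kwargs": {
  "targets": [0, 0, 0, 0, 0, 0, 0, 0, 0, 0, 0, 0, 0, 0, 0, 0, 0, 0, 0, 0]
}}

```text
time: 20.55
eef_pos: [574.3, 158.1, 101.9]
tcp_rot: [3.141, 0.001, 2.83]
force: [0.1, -0.5, 6.3]
width: 0.123
```

Run:
```python
from h import *
s=env.get_state();print(s['eef_pos'],s['tcp_rot'],s['width'],s['force'])
e=np.radians(-17.85);ex=np.array([np.cos(e),np.sin(e)]);ey=np.array([-np.sin(e),np.cos(e)]);t=s['eef_pos']
print('tcp in ex,ey',t[:2]@ex,t[:2]@ey)
```

```text
[574.3034058  158.11610314 101.85681121] [3.14114867e+00 1.42422562e-03 2.83009288e+00] 0.12342602144465381 [ 0.05592994 -0.54707338  6.28047972]
tcp in ex,ey 498.1910292205822 326.54372201429715
```

Call:
{"fn": "move_arm", "kwargs": {
  "targets": [0, -0.006, -0.0095, 0, 0, -0.0135, -0.0195, 0, 0, -0.022, -0.0289, 0, 0, -0.0312, -0.0374, 0, 0, -0.0412, -0.0451, 0]
}}

```text
time: 21.18
eef_pos: [560.7, 117.4, 146.1]
tcp_rot: [-3.14, 0.0, 2.83]
force: [5.2, -4.1, -7.2]
width: 0.12
```

Call:
{"fn": "move_arm", "kwargs": {
  "targets": [0, -0.0106, -0.0067, 0, 0, -0.0218, -0.0125, 0, 0, -0.0335, -0.0172, 0, 0, -0.0456, -0.0209, 0, 0, -0.0565, -0.0232, 0]
}}

```text
time: 21.8
eef_pos: [542.6, 64.6, 168.8]
tcp_rot: [-3.141, -0.002, 2.83]
force: [1.7, -0.5, -8.5]
width: 0.124
```

```bash
cat > fl.py <<'E'
from h import *
s=env.get_state();print(s['eef_pos'],s['tcp_rot'],s['width'],s['force'])
e=np.radians(-17.85);ex=np.array([np.cos(e),np.sin(e)]);ey=np.array([-np.sin(e),np.cos(e)]);t=s['eef_pos']
print('tcp ey',t[:2]@ey)
import sys
for n in ['scene','wrist','top']:
    c,M=cam(n); save(c,n+sys.argv[1]+'.png'); W=cloud(c,M)
    im=np.ascontiguousarray(c['image'][...,::-1]); hsv=cv2.cvtColor(im,cv2.COLOR_BGR2HSV).astype(int); H,S,V=hsv[...,0],hsv[...,1],hsv[...,2]; X,Y,Z=W[...,0],W[...,1],W[...,2]
    a,b=W[...,:2]@ex-500,W[...,:2]@ey
    m=(S<70)&(V>100)&(abs(a)<58)&(b>160)&(b<330)&(Z>72)&(Z<125)   # pane
    p=W[m]
    if len(p)>30:
        q=np.c_[b[m],Z[m]]; f=np.polyfit(q[:,1],q[:,0],1); r=q[:,0]-np.polyval(f,q[:,1]); k=abs(r)<5; f=np.polyfit(q[k,1],q[k,0],1)
        print(n,'pane',len(p),k.sum(),'angle',-np.arctan(f[0]),'b at z=50',np.polyval(f,50),'res',r[k].std())
    m=(abs(H-12)<8)&(S>150)&(Z>100)&(abs(a)<80)&(b>150)&(b<340)
    if m.sum()>10: print(n,'bar',m.sum(),'ey',np.median(b[m]),'z',np.median(Z[m]))
E
python3 fl.py 8
```

```text
[542.63247774  64.56652963 168.75657769] [-3.14139565e+00 -2.02614918e-03  2.82998000e+00] 0.12367572717566315 [ 1.73624157 -0.53786523 -8.5247036 ]
tcp ey 227.789448109921
scene bar 124 ey 229.6406338962562 z 192.56179970046963
wrist pane 557 557 angle -0.15831329356049773 b at z=50 201.40425088740753 res 0.09753715505221412
wrist bar 4564 ey 226.6894726822661 z 193.190714768659
top bar 59 ey 227.36183805401825 z 191.69774841516698
```

Call:
{"fn": "move_arm", "kwargs": {
  "targets": [0, -0.007, -0.001, 0, 0, -0.013, -0.0015, 0, 0, -0.018, -0.0015, 0, 0, -0.021, -0.0015, 0, 0, -0.0224, -0.0015, 0]
}}

```text
time: 22.58
eef_pos: [536.3, 44.0, 170.7]
tcp_rot: [3.141, -0.001, 2.83]
force: [-4.1, 2.4, -3.4]
width: 0.124
```

Call:
{"fn": "move_arm", "kwargs": {
  "targets": [0, 0, 0, 0, 0, 0, 0, 0, 0, 0, 0, 0, 0, 0, 0, 0, 0, 0, 0, 0]
}}

```text
time: 23.2
eef_pos: [536.3, 44.1, 170.7]
tcp_rot: [3.142, -0.001, 2.83]
force: [-4.4, 2.3, -2.1]
width: 0.122
```

```bash
python3 fl.py 9
```

```text
[536.30475257  44.09499246 170.65363908] [ 3.14157311e+00 -1.31922439e-03  2.83031579e+00] 0.12217368913738443 [-4.36610495  2.31039688 -2.10712247]
tcp ey 206.36375167802834
scene bar 119 ey 207.70410279304693 z 194.24905242813986
wrist bar 4553 ey 206.1143133541264 z 194.93766965949783
top bar 60 ey 205.7277224580667 z 194.04054744638825
```

```bash
cat > fl2.py <<'E'
from h import *
import sys
e=np.radians(-17.85);ex=np.array([np.cos(e),np.sin(e)]);ey=np.array([-np.sin(e),np.cos(e)])
s=env.get_state();print('tcp ey',s['eef_pos'][:2]@ey,s['force'])
for n in ['scene','wrist','top']:
    c,M=cam(n); W=cloud(c,M); Z=W[...,2]; a,b=W[...,:2]@ex-500,W[...,:2]@ey
    print(n,'cam ex,ey',M[:2,3]@ex-500,M[:2,3]@ey,M[2,3])
    m=(abs(a)<70)&(b>190)&(b<222)&(Z>62)&(Z<180); print(m.sum())
    for lo in range(60,180,10):
        k=m&(Z>=lo)&(Z<lo+10)
        if k.sum()>2: print(lo,k.sum(),np.percentile(b[k],[5,50,95]).round(1),np.percentile(a[k],[5,95]).round())
E
python3 fl2.py; python3 -c "
import cv2,numpy as np
a=cv2.imread('pics/scene9.png')[140:290,240:440];b=cv2.imread('pics/wrist9.png')
cv2.imwrite('pics/m9.png',np.hstack([cv2.resize(a,(400,300)),cv2.resize(b,(400,300))]))"
```

```text
tcp ey 206.38065650781286 [-4.80747185  1.1285661  -2.46422444]
scene cam ex,ey 645.9664930528293 530.6287072174135 1080.0074449970864
432
60 47 [198.8 209.2 215.2] [-68.  68.]
70 46 [207.7 208.9 210.7] [-49.  59.]
80 45 [208.1 209.3 210.9] [-52.  59.]
90 50 [207.3 209.2 210.6] [-51.  58.]
100 49 [207.  209.6 210.9] [-57.  58.]
110 50 [206.4 209.3 210.9] [-54.  58.]
120 82 [204.5 208.6 210.6] [-50.  57.]
130 15 [205.2 209.4 211.4] [-58.  59.]
140 9 [204.9 210.2 211. ] [51. 60.]
150 10 [206.2 209.5 211.2] [51. 60.]
160 11 [203.1 209.  210.7] [52. 59.]
170 18 [193.6 209.3 217.3] [ 3. 60.]
wrist cam ex,ey -68.98962737360847 206.04695063807205 316.6838564649697
499
60 95 [193.7 206.2 215.6] [-70. -65.]
70 10 [201.3 204.3 207.3] [-61. -61.]
90 10 [202.4 205.2 207.9] [-61. -61.]
110 10 [202.7 205.2 207.8] [-61. -61.]
120 12 [202.4 205.3 208.2] [-61. -61.]
130 3 [202.6 205.6 208.6] [-61. -61.]
140 11 [202.4 205.1 208.1] [-61. -61.]
150 15 [202.4 205.6 208.8] [-61. -61.]
160 19 [201.  205.7 210.4] [-61. -13.]
170 312 [191.1 205.5 220.6] [-61. -12.]
top cam ex,ey -179.44624728849084 101.81618231390263 1069.3576237715552
73
60 5 [201.2 201.3 201.6] [-46. -11.]
70 5 [201.3 201.4 201.8] [-44. -17.]
80 8 [201.4 201.6 201.9] [-49. -19.]
90 5 [201.5 201.6 201.9] [-48. -16.]
100 6 [201.7 201.9 202.1] [-46. -20.]
110 6 [201.7 202.1 202.3] [-46. -20.]
120 27 [201.5 204.  206.5] [-54. -20.]
140 3 [201.5 201.5 205.8] [-61. -58.]
150 3 [202.  202.9 207.5] [-62. -57.]
160 3 [201.7 202.1 204.7] [-61. -55.]
```

View pics/m9.png

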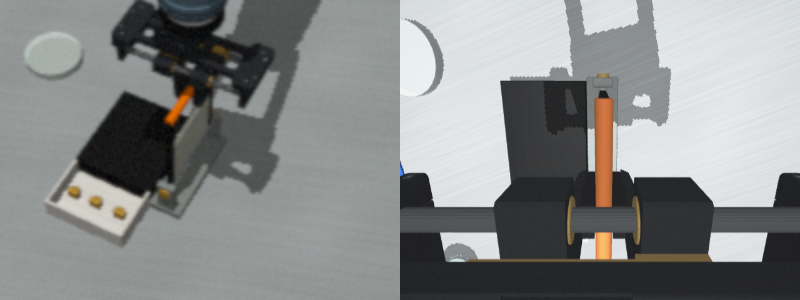

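The flap is held nearly upright, with the chips still in the tray (left half, about (95, 200)). The estimates agree on about -0.01 rad, so it gets a last ~1.2 mm nudge.

Call:
{"fn": "move_arm", "kwargs": {
  "targets": [0, -0.0005, 0, 0, 0, -0.001, 0, 0, 0, -0.0013, 0, 0, 0, -0.0013, 0, 0, 0, -0.0013, 0, 0]
}}

```text
time: 24.12
eef_pos: [535.9, 42.8, 170.6]
tcp_rot: [-3.142, -0.001, 2.83]
force: [-5.5, 2.6, -4.0]
width: 0.128
```

```bash
python3 fl2.py | grep -v cam
```

```text
tcp ey 205.05286588328457 [-5.50026077  2.62704078 -3.98590465]
449
60 54 [201.4 208.7 214.4] [-60.  69.]
70 42 [205.  209.1 209.8] [-55.  59.]
80 48 [207.7 208.8 210.1] [-51.  59.]
90 43 [207.  208.8 210. ] [-51.  58.]
100 54 [206.9 209.  209.8] [-51.  57.]
110 48 [206.5 208.7 210.2] [-55.  58.]
120 89 [203.2 207.9 209.9] [-49.  58.]
130 18 [204.2 209.1 210.5] [-58.  59.]
140 12 [203.1 206.5 209.8] [ 6. 60.]
150 7 [203.1 205.8 209. ] [56. 59.]
160 10 [202.7 208.3 210. ] [55. 61.]
170 24 [191.4 208.9 221.2] [ 3. 59.]
518
60 111 [194.  205.7 215.4] [-70. -65.]
70 9 [202.2 204.9 207.6] [-61. -61.]
90 10 [201.8 204.5 207.3] [-61. -61.]
110 10 [202.  204.5 207.1] [-61. -61.]
120 12 [201.6 204.6 207.5] [-61. -61.]
130 3 [203.  206.5 208.1] [-61. -61.]
140 12 [201.4 204.6 207.7] [-61. -61.]
150 14 [201.6 204.6 207.7] [-61. -61.]
160 21 [191.4 204.8 213.3] [-61. -12.]
170 314 [191.1 211.5 220.5] [-61. -12.]
64
60 4 [200.9 201.3 201.6] [-46. -22.]
70 5 [201.  201.3 201.4] [-44. -12.]
80 5 [201.1 201.3 201.6] [-42. -16.]
90 6 [201.1 201.3 201.5] [-50. -17.]
100 6 [201.  201.3 201.6] [-48. -23.]
110 5 [201.2 201.2 201.7] [-49. -23.]
120 22 [201.2 203.  205.3] [-49. -20.]
130 3 [200.1 200.3 202.7] [-57. -25.]
160 3 [200.9 202.1 204.7] [-61. -58.]
```

All three views now give vertical within a few mrad. Handing in.

```bash
python3 -c "
from h import *
print(ticket.job_done()); s=env.get_state(); print(s['time'],s['eef_pos'],s['width'],s['force'])"
```

```text
the job is handed in; nothing more can be done
None
the job is handed in; nothing more can be done
```

The job is done and handed in at about 24 s of the 67 s allowed. The three chips are in the catch tray, the scraper stands on the mat, and the gripper is holding the flap at its balance point.

- **Scraper and chips:** I picked the large yellow block off the blue mat. The first grip closed too late and held only the top 14 mm, so I set the block down on the empty part of the plate and regripped it lower. Then I wiped the chips off. The top and scene cameras both showed all three on the tray floor and the plate clear. I stood the scraper back upright on the mat, with its top at 63 mm as expected.
- **Flap:** The last check before handing in put the flap within a few mrad of upright. Two pane views, the side arm seen from the wrist and the arm's own position agreed. An earlier reading had been about -0.01 rad, so I moved the bar 1.3 mm to correct it.
- **Left over:** About 6 N of sideways force stayed on the bar, mostly along its length, and I did not relieve it. I could not read the state after handing in, so the final second is unchecked. I did not measure the other bench objects again at the end.

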